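# Chock a row of conveyor rollers

### The job

Stop the three steel rollers rolling about: take the jar out from their line and stand it upright on the bench, then roll all three together in a closed row, parallel to the fixed batten and centred along it, and chock the open end with the larger pine block, lying flat with its long side tight against the last roller so that no gap is left anywhere. Roll the rollers, never pick them up, do not tip the jar over, and leave everything else on the bench where it is.

Things in the scene. Friction and masses are not known exactly. Their poses are not given: they have to be found in the camera images.
- batten: the stop: a pale wooden batten 180 x 40 x 40 mm screwed to the bench at the left, fixed. Origin at the centre of its underside, x along its length, z up. The row lies against its -y face (20 mm from the origin, facing right as the robot sees it) and extends along its -y. At the start rollers and jar stand there in a line in any order, about 64 mm apart, the first centre about 40 mm from the face
- roller_short: the shortest of three loose steel conveyor rollers, lying on its side, free to roll but soon at rest: a steel tube 50 mm in diameter, 100 mm long, black end caps, an axle stub 12 mm thick sticking out 8 mm at each end, about 0.4 kg. Origin at the centre of the tube (25 mm above the bench), x axis along the tube; y and z turn as it rolls. At the start within 0.1 rad of parallel to the batten
- roller_middle: the middle-sized of three loose steel conveyor rollers, lying on its side, free to roll but soon at rest: a steel tube 50 mm in diameter, 115 mm long, black end caps, an axle stub 12 mm thick sticking out 8 mm at each end, about 0.4 kg. Origin at the centre of the tube (25 mm above the bench), x axis along the tube; y and z turn as it rolls. At the start within 0.1 rad of parallel to the batten
- roller_long: the longest of three loose steel conveyor rollers, lying on its side, free to roll but soon at rest: a steel tube 50 mm in diameter, 130 mm long, black end caps, an axle stub 12 mm thick sticking out 8 mm at each end, about 0.4 kg. Origin at the centre of the tube (25 mm above the bench), x axis along the tube; y and z turn as it rolls. At the start within 0.1 rad of parallel to the batten
- jar: a closed screw jar with a blue lid, 60 mm in diameter and 75 mm high, upright, somewhere in the line of rollers (between two of them, next to the batten or last). Origin at the centre of its underside, z up. Rollers beside it leave gaps of only some 5 to 15 mm, but its two sides that face along the rollers' length are clear
- pine_block: the chock: the larger, pale pine offcut, a plain block 70 x 160 x 38 mm (x, y, z), loose, lying flat on the bench to the right, mass about 0.3 kg. Origin at the centre of its underside, its y axis along its 160 mm length, z up. It can be gripped across its 70 mm width or pushed; closing up the row with it takes up to about 15 N
- dark_block: bystander: the smaller dark hardwood offcut, 45 x 110 x 32 mm (x, y, z), lying flat. Origin at the centre of its underside
- tape_measure: bystander: a yellow and black tape measure standing on its edge, 38 x 86 x 59 mm. Origin at the centre of its underside
- glue_bottle: bystander: a white bottle with an orange cap standing upright, 49 mm in diameter, 150 mm high. Origin at the centre of its underside; easily knocked over by the gripper. Right of it a wooden crate (x over 0.56, y under -0.22, 115 mm high) carries a pink case (x over 0.51, y under -0.28, up to 190 mm)
- yellow_driver: bystander: a screwdriver with a yellow handle, 206 mm long (along its y), 31 mm high, lying left of the batten. Origin under its centre
- tape_roll: bystander: a roll of pale tape lying flat, 96 mm in diameter, 26 mm high, at the back left. Origin at the centre of its underside
- spanner: bystander: a spanner 177 mm long (along its y), 27 mm wide, 9 mm high, lying behind the row. Origin under its centre. The tall blue drawers stand behind it: front at x = 0.70, from y = -0.22 to 0.18; keep the wrist clear of them. Free bench for the jar lies at the right front, beyond the wooden blocks and in front of the bottle

How it is judged:
By the outcome, as a careful person would: the job done as asked, in the order asked, and still so for the second after the job is handed in, with the robot touching nothing.
It also fails if it takes over 72 s, if anything falls off the work surface, if the arm or the gripper's body presses on something with over 40 N, if the wrist force passes 120 N, or if a joint passes its speed limit or range.

### The arm

A 6-joint arm with a two-finger parallel gripper is mounted at the origin on a cart in front of the work surface, level with it; the furniture and walls round the work are solid. World frame = base frame: x ahead of the robot, y to its left, z up, the work surface at z = 0. Lengths are in mm, angles in rad, forces in N, time in s.
With the tool pointing down it reaches from about 275 to 825 mm from the base axis. Payload 5.2 kg.
Tool frame: the origin (TCP) lies at the very end of the fingers, on their centre line; the grasp point (between the pads) lies 19 mm behind it; z points along the fingers, y is the line along which they close (so a half turn about z gives the same grasp; the last joint's range is limited). The gripper opens to 93 mm and grips with 3 to 60 N. Pads are 15 mm wide; open, the fingers measure 128 mm over their backs; the gripper's body (75 mm by 188 mm) begins 65 mm behind the grasp point.
Start: joints at [-1.496, 0.259, 1.535, -0, 1.348, -0.203], TCP at [150.853, -528.912, 218.653] pointing down, gripper open.
Joint ranges: [-3.14, 3.14], [-0.91, 2.08], [0.19, 2.58], [-1.22, 4.36], [0.22, 2.71], [-3.12, 3.12]. Speed limits (rad/s): [2.57, 2.57, 3.14, 3.14, 3.14, 3.14].

### API

Orientations are given as [roll, pitch, yaw] about the fixed x, y, z axes, in that order (R = Rz(yaw) Ry(pitch) Rx(roll)).
In Python, from bench import robot gives the robot as it stands. The module is installed in compiled form; this text tells all that it offers. Calls block until the motion is done:
- robot.move_ptp(position, orientation): joint-space move of the TCP to a pose.
- robot.move_linear(position, ori=None, speed=150, f_stop=None): straight line of the TCP; ori=None keeps the orientation; speed is the mean speed in mm/s. With f_stop (N) it stops when the force on the tool has changed by that much, and returns True; else False.
- robot.move_j(angles): joint-space move.
- robot.move_gripper(opening): opening from 0.0 (shut) to 1.0 (fully open); the grip force is fixed at half the most; returns when the fingers have stopped.
- robot.sleep(seconds).
- robot.inverse_kinematics(position, orientation): joint angles nearest the present ones, or None.
- robot.get_image(name): name is "side" or "top" or "wrist"; returns a dict with "img" (420x560x3 uint8, blue, green, red), "fovy" (degrees; the focal length in pixels is half the picture's height over the tangent of half this angle, whatever the lens; pixels are square), "cx", "cy" (the principal point, pixels), "eye" and "orientation" of the camera in the world. Camera axes: x right, y down, z forward; pixel columns grow to the right and rows downward; lengths in mm; the calibration is good to about 2 mm. A picture is of the moment at which its call begins. There is no depth.
A pose or a line that the arm cannot do raises robot.MotionError and nothing moves.
- robot.hand_in(): hands the job in; it is judged then, once.
Readings, each from a call of its own:
- robot.current_t(): time.
- robot.current_qpos(): joint angles.
- robot.current_joint_vel(): joint speeds.
- robot.current_joint_efforts(): joint torques, N m.
- robot.current_tcp_pos(): TCP position.
- robot.current_eef_rot(): TCP orientation.
- robot.current_contact_force(): force on the tool from outside, world axes, zero at the start.
- robot.current_ft_torque(): the same for the moment, N m.
- robot.current_gripper_width(): opening from 0.0 (shut) to 1.0 (fully open).
- robot.current_finger_force(): force on a finger pad.
Only numpy, scipy, OpenCV 4.12 (cv2) and the standard library are available. Lean on these libraries where they do the work, as an engineer would, in place of code of your own. Each camera call takes 0.05 s, during which the arm holds its last target. There are 200 camera calls.

## Working session

There is one attempt and no reset: what is moved stays moved. The work goes in short steps, each a Python script; the robot and the scene stay as the last script left them, time stands still between calls to the robot, and variables do not carry over. Pictures are saved under pics/ and viewed, at most 12 in all, crops included, and the job is handed in when it is done.

```bash
mkdir -p pics; cat > h.py <<'E'
import numpy as np, cv2
from scipy.spatial.transform import Rotation as R
from bench import robot
def rot(o):
    o=np.array(o,float)
    return o if o.shape==(3,3) else (R.from_quat(o) if o.size==4 else R.from_euler('xyz',o)).as_matrix()
def ray2plane(c,uv,z):
    f=c['img'].shape[0]/2/np.tan(np.radians(c['fovy'])/2)
    uv=np.atleast_2d(uv).astype(float)
    d=np.c_[(uv[:,0]-c['cx'])/f,(uv[:,1]-c['cy'])/f,np.ones(len(uv))]@rot(c['orientation']).T
    e=np.array(c['eye'],float)
    return e+d*((z-e[2])/d[:,2])[:,None]
E
python3 - <<'E'
from h import *
for n in('top','side'):
    c=robot.get_image(n); cv2.imwrite(f'pics/{n}0.png',c['img'])
    print({k:v for k,v in c.items() if k!='img'})
    import pickle; pickle.dump(c,open(n+'0.pkl','wb'))
print(robot.current_t(),robot.current_eef_rot())
E
```

```text
{'fovy': 51.9724663454853, 'cx': 279.75996313000974, 'cy': 212.46780313819173, 'eye': array([ 491.31709843,   75.50305445, 1148.24917495]), 'orientation': array([-3.06721442,  0.01002827, -1.59027438])}
{'fovy': 53.7230569130712, 'cx': 280.27330496124904, 'cy': 206.7296107076018, 'eye': array([ 534.0200407 , -836.26954465,  741.04904977]), 'orientation': array([-2.21767849,  0.01573657, -0.0190088 ])}
0.1 [-3.13998582e+00 -3.16396643e-04  2.77787638e-01]
```

View pics/top0.png

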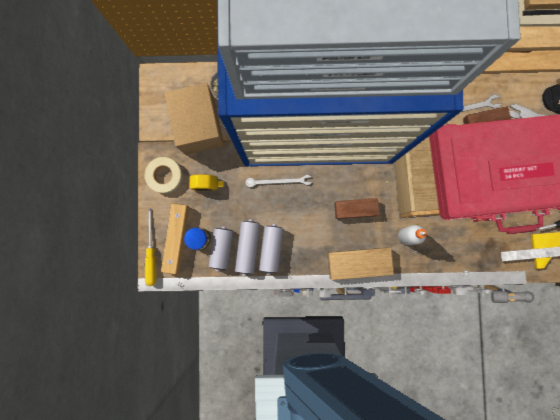

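View pics/side0.png

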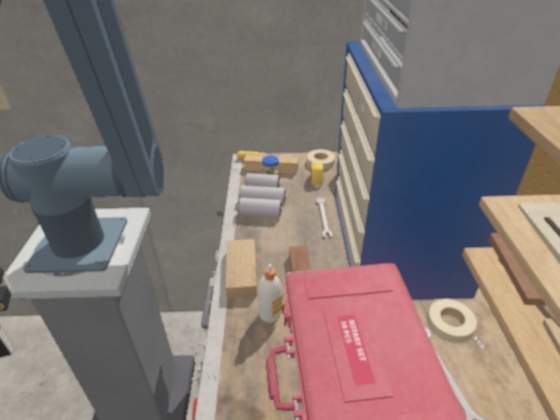

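The top view shows, left to right: batten (175,240), jar (196,239), then the short (221,249), long (247,247) and middle (271,248) rollers. The pine block is at (362,264), the dark block at (357,208) and the bottle at (411,235). The side view agrees. I'll zoom in and measure.

```bash
python3 - <<'E'
from h import *; import pickle
c=pickle.load(open('top0.pkl','rb')); im=c['img']
cv2.imwrite('pics/crop0.png',cv2.resize(im[185:300,140:400],None,fx=3,fy=3,interpolation=cv2.INTER_CUBIC))
hsv=cv2.cvtColor(im,cv2.COLOR_BGR2HSV)
def blobs(m,z,name,roi=(140,185,440,300)):
    mm=np.zeros_like(m); x0,y0,x1,y1=roi; mm[y0:y1,x0:x1]=m[y0:y1,x0:x1]
    for k in cv2.findContours(mm,cv2.RETR_EXTERNAL,cv2.CHAIN_APPROX_NONE)[0]:
        if cv2.contourArea(k)<60: continue
        r=cv2.minAreaRect(k); b=cv2.boxPoints(r); w=ray2plane(c,b,z)[:,:2]
        e1=w[1]-w[0]; e2=w[2]-w[1]
        L=e1 if np.hypot(*e1)>np.hypot(*e2) else e2
        print(name,np.round(r[0],1),'ctr',w.mean(0).round(1),'sz',np.round([np.hypot(*e1),np.hypot(*e2)],1),'ang',round(float(np.arctan2(L[1],L[0])),3))
H,S,V=cv2.split(hsv)
B,G,Rr=[x.astype(int) for x in cv2.split(im)]
blobs(((B>=Rr-2)&(S<70)&(V>70)).astype(np.uint8)*255,40,'gray',(200,215,295,278))
blobs(((H>100)&(H<130)&(S>120)).astype(np.uint8)*255,75,'blue',(180,220,215,260))
for p in [(175,240),(362,264),(345,258),(357,208),(320,235),(300,260)]: print(p,hsv[p[1],p[0]])
blobs(((H>8)&(H<24)&(V>165)&(S>90)).astype(np.uint8)*255,39,'wood')
E
```

```text
gray [220.3 248.4] ctr [484.9 239.4] sz [111.7  48.6] ang -0.15
gray [270.7 248.6] ctr [482.  109.9] sz [126.2  48.9] ang -0.141
gray [246.8 247. ] ctr [487.3 171.2] sz [140.1  49.1] ang -0.126
blue [195.  238.5] ctr [510.8 297.2] sz [55.  52.2] ang -1.591
(175, 240) [ 18 126 217]
(362, 264) [ 17 118 190]
(345, 258) [ 17 112 208]
(357, 208) [ 10 141 128]
(320, 235) [ 16  65 165]
(300, 260) [ 16  50 112]
wood [360.4 263.3] ctr [ 440.  -118.5] sz [159.   68.5] ang -1.507
wood [173.  238.1] ctr [514.  361.2] sz [179.9  45.4] ang -0.109
wood [423.3 198.8] ctr [ 602.  -285.7] sz [70.6 78. ] ang -3.098
```

View pics/crop0.png

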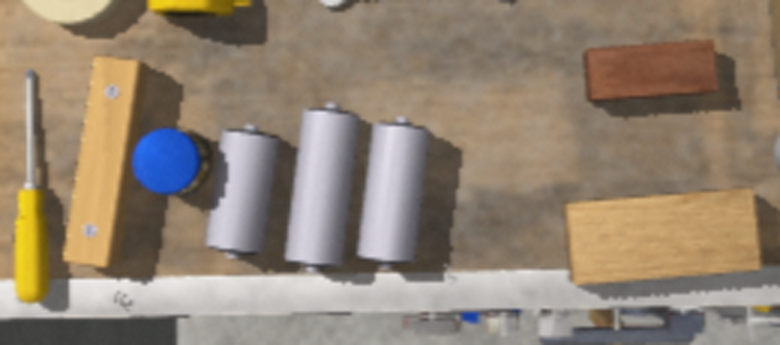

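The crop confirms the layout: jar next to the batten, then short, long and middle rollers, all skewed slightly. Next I'll check the free spot, then take a wrist view from above the row.

```bash
cat >> h.py <<'E'
def ori(yaw): return [np.pi,0,yaw]
def yaw_along(a):  # tool y parallel to world direction a (rad), choose IK-friendly later
    return a+np.pi/2
E
python3 - <<'E'
from h import *; import pickle
c=pickle.load(open('top0.pkl','rb')); s=pickle.load(open('side0.pkl','rb'))
print('bottle cap',ray2plane(c,[(420,234)],150),'edge',ray2plane(c,[(300,274),(430,270),(430,277)],0))
print('side cap',ray2plane(s,[(270,270)],150),'base',ray2plane(s,[(269,318)],0))
for y in(1.462,1.462-np.pi):
    for p in([508,298,250],[508,298,25],[420,-310,100]):
        print(y,p,robot.inverse_kinematics(p,ori(y)))
for y in (0,0.4,-0.4,np.pi): print(y,robot.inverse_kinematics([425,-310,30],ori(y)))
robot.move_ptp([500,225,330],ori(1.462))
w=robot.get_image('wrist'); pickle.dump(w,open('w0.pkl','wb')); cv2.imwrite('pics/w0.png',w['img'])
print(w['eye'],robot.current_t(),robot.current_qpos())
E
```

```text
bottle cap [[ 509.52945366 -238.51332702  150.        ]] edge [[ 412.93781474   35.03276633    0.        ]
 [ 416.95954056 -307.84748737    0.        ]
 [ 398.66423371 -307.0181939     0.        ]]
side cap [[ 515.44846668 -259.45290282  150.        ]] base [[ 508.65676594 -258.12460127    0.        ]]
1.462 [508, 298, 250] [ 3.41261215e-01  3.11085111e-01  1.38655134e+00 -4.44089210e-16
  1.44395620e+00  4.50057542e-01]
1.462 [508, 298, 25] [ 3.41261215e-01  5.17983821e-01  1.66539962e+00 -4.44089210e-16
  9.58209216e-01  4.50057542e-01]
1.462 [420, -310, 100] [-0.84971968  0.32152817  1.76337321  0.          1.05669128 -0.74092335]
-1.6795926535897931 [508, 298, 250] [ 0.34126122  0.31108511  1.38655134  0.          1.4439562  -2.69153511]
-1.6795926535897931 [508, 298, 25] [ 0.34126122  0.51798382  1.66539962  0.          0.95820922 -2.69153511]
-1.6795926535897931 [420, -310, 100] [-8.49719676e-01  3.21528166e-01  1.76337321e+00 -4.44089210e-16
  1.05669128e+00  2.40066930e+00]
0 [-8.42410968e-01  4.21514323e-01  1.82199528e+00 -4.44089210e-16
  8.98083051e-01  7.28385359e-01]
0.4 [-8.42410968e-01  4.21514323e-01  1.82199528e+00 -4.44089210e-16
  8.98083051e-01  3.28385359e-01]
-0.4 [-8.42410968e-01  4.21514323e-01  1.82199528e+00 -4.44089210e-16
  8.98083051e-01  1.12838536e+00]
3.141592653589793 [-0.84241097  0.42151432  1.82199528  0.          0.89808305 -2.41320729]
[508.93745214 307.44233087 496.44330401] 3.0917 [ 2.18016119e-01  2.06662395e-01  1.33569138e+00 -1.61633464e-04
  1.59951265e+00  3.28138609e-01]
```

View pics/w0.png

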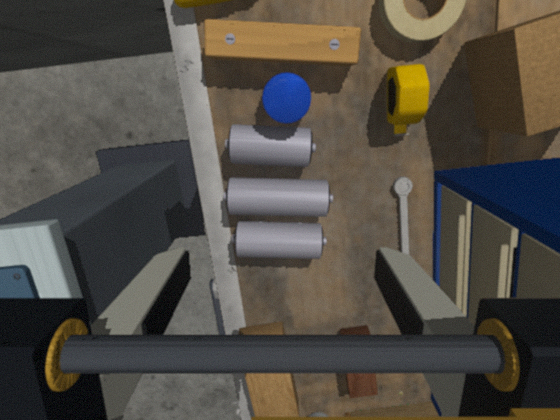

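The wrist view from 496 mm shows the batten at (282,42), lid at (287,98), and rollers at (270,146), (279,196) and (279,240). I'll measure these, then move the jar.

```bash
cat >> h.py <<'E'
def blobs(c,m,z,roi,amin=60):
    mm=np.zeros(m.shape,np.uint8); x0,y0,x1,y1=roi; mm[y0:y1,x0:x1]=m[y0:y1,x0:x1].astype(np.uint8)*255
    mm=cv2.morphologyEx(mm,cv2.MORPH_OPEN,np.ones((5,5)))
    out=[]
    for k in cv2.findContours(mm,cv2.RETR_EXTERNAL,cv2.CHAIN_APPROX_NONE)[0]:
        if cv2.contourArea(k)<amin: continue
        r=cv2.minAreaRect(k); w=ray2plane(c,cv2.boxPoints(r),z)[:,:2]
        e=[w[1]-w[0],w[2]-w[1]]; l=[np.hypot(*v) for v in e]; L=e[int(np.argmax(l))]
        a=np.arctan2(L[1],L[0]); a=(a+np.pi/2)%np.pi-np.pi/2
        out.append((ray2plane(c,[r[0]],z)[0,:2],max(l),min(l),a,r[0]))
    return out
def masks(c):
    H,S,V=[x.astype(int) for x in cv2.split(cv2.cvtColor(c['img'],cv2.COLOR_BGR2HSV))]
    B,G,Rr=[x.astype(int) for x in cv2.split(c['img'])]
    return dict(gray=(B>=Rr-2)&(S<70)&(V>70),blue=(H>100)&(H<130)&(S>120),wood=(H>8)&(H<24)&(V>165)&(S>90))
def show(n,l):
    for p,a,b,t,px in l: print(n,p.round(1),'sz',round(a,1),round(b,1),'ang',round(t,3),'px',np.round(px,1))
E
python3 - <<'E'
from h import *; import pickle
for f,rr,rb,rw in(('w0',(222,115,345,262),(255,70,320,128),(198,10,365,68)),('top0',(200,215,295,278),(180,220,215,260),(150,195,190,285))):
    c=pickle.load(open(f+'.pkl','rb')); m=masks(c)
    show('roll',blobs(c,m['gray'],25,rr,200)); show('jar',blobs(c,m['blue'],75,rb)); show('bat',blobs(c,m['wood'],40,rw))
E
```

```text
roll [484.6 110.9] sz 123.9 53.2 ang -0.145 px [280.  239.3]
roll [488.3 173.5] sz 142.0 50.8 ang -0.139 px [277.5 196.2]
roll [488.3 242.7] sz 108.5 47.8 ang -0.158 px [271.4 144.9]
jar [512.9 300.4] sz 53.3 52.2 ang 1.483 px [286.  97.]
bat [474.9 368.4] sz 24.1 8.4 ang -0.11 px [246.5  39. ]
bat [553.6 366.3] sz 50.9 9.1 ang -0.183 px [314.9  32.7]
roll [485.5 241.5] sz 106.3 49.2 ang -0.15 px [220.3 248. ]
roll [481.4 110.9] sz 119.2 49.6 ang -0.122 px [270.5 248.7]
roll [487.  172.5] sz 136.9 49.8 ang -0.126 px [246.8 247. ]
jar [510.7 297.2] sz 55.0 52.2 ang 1.551 px [195.  238.5]
bat [513.  361.5] sz 178.6 39.4 ang -0.153 px [172.8 238.3]
```

```bash
cat > bat.py <<'E'
from h import *
def face(c,roi,vmin,smin=105,z=40):
    """batten top: mask by saturation, fit"""
    H,S,V=[x.astype(int) for x in cv2.split(cv2.cvtColor(c['img'],cv2.COLOR_BGR2HSV))]
    return blobs(c,(H>8)&(H<26)&(S>smin)&(V>vmin),z,roi,300)
E
python3 - <<'E'
from bat import *; import pickle
c=pickle.load(open('w0.pkl','rb'))
hsv=cv2.cvtColor(c['img'],cv2.COLOR_BGR2HSV)
for y in range(12,72,4): print(y,[tuple(int(v) for v in hsv[y,x]) for x in(225,282,350)])
a=ray2plane(c,[(230,39),(335,44)],40); d=a[1]-a[0]; print('screws',a[:,:2],a.mean(0),np.arctan2(d[1],d[0]),np.hypot(*d[:2]))
t=pickle.load(open('top0.pkl','rb'))
k=lambda x,y:(140+x/3,185+y/3)
a=ray2plane(t,[k(89,231),k(111,91)],40); d=a[1]-a[0]; print('screws top',a.mean(0),np.arctan2(d[1],d[0]),np.hypot(*d[:2]))
a=ray2plane(t,[k(65,261),k(94,57),k(141,62),k(108,267)],40);print(a[:,:2].round(1),a.mean(0))
for v,s in((110,105),(120,115),(130,120)): show('bat',face(c,(198,10,365,75),v,s))
E
```

```text
12 [(15, 57, 63), (16, 67, 111), (17, 95, 134)]
16 [(17, 68, 68), (16, 78, 111), (16, 89, 132)]
20 [(15, 113, 144), (19, 71, 111), (19, 83, 126)]
24 [(19, 139, 167), (17, 142, 162), (14, 81, 139)]
28 [(18, 139, 163), (18, 142, 165), (18, 136, 178)]
32 [(17, 136, 165), (17, 135, 170), (18, 137, 167)]
36 [(15, 68, 161), (17, 134, 164), (18, 142, 160)]
40 [(11, 54, 152), (18, 143, 166), (18, 141, 154)]
44 [(17, 137, 162), (18, 142, 169), (17, 137, 160)]
48 [(18, 139, 163), (17, 135, 160), (16, 144, 163)]
52 [(17, 141, 170), (17, 140, 159), (17, 137, 162)]
56 [(18, 144, 108), (17, 138, 168), (18, 137, 167)]
60 [(17, 83, 55), (15, 124, 72), (18, 131, 165)]
64 [(8, 60, 64), (13, 85, 54), (17, 150, 61)]
68 [(12, 58, 57), (15, 82, 56), (16, 83, 95)]
screws [[456.08653153 370.45544928]
 [575.68255922 351.87351882]] [515.88454537 361.16448405  40.        ] -0.15414001287248721 121.0309794180561
screws top [512.26122402 360.22575122  40.        ] -0.15800143808924794 121.08641021938404
[[427.4 390.3]
 [601.8 365.4]
 [596.6 324.7]
 [421.6 353.5]] [511.8534212  358.47285575  40.        ]
bat [514.7 362.4] sz 177.9 38.7 ang -0.157 px [281.5  40.4]
bat [515.2 362.3] sz 176.8 38.0 ang -0.158 px [281.9  40.5]
bat [515.  362.4] sz 176.4 37.6 ang -0.158 px [281.7  40.4]
```

Batten: centre (514.5, 361.8), angle −0.155. Relative to its centre along its length, short sits at about −9, long +2.5 and middle +7.5. Jar first.

```bash
cat >> h.py <<'E'
BC=np.array([514.5,361.8]); BA=-0.155
U=np.array([np.cos(BA),np.sin(BA)]); N=np.array([np.sin(BA),-np.cos(BA)])
YB=BA+np.pi/2
def P(n,s,z): return [*(BC+n*N+s*U),z]
E
python3 - <<'E'
from h import *; import pickle
j=[511.8,298.8]
robot.move_ptp([*j,150],ori(YB))
print(robot.move_linear([*j,25],speed=150,f_stop=8), robot.current_tcp_pos())
robot.move_gripper(0.3)
print('w',robot.current_gripper_width(),robot.current_finger_force())
robot.move_linear([*j,235],speed=200)
robot.move_ptp([440,-345,235],ori(0.2))
robot.move_linear([440,-345,60],speed=200)
print(robot.move_linear([440,-345,20],speed=60,f_stop=4),robot.current_tcp_pos())
robot.move_gripper(1.0)
robot.move_linear([440,-345,150],speed=200)
robot.move_ptp([440,-200,260],ori(0.2))
w=robot.get_image('top'); pickle.dump(w,open('t1.pkl','wb'))
print(robot.current_t(),robot.current_contact_force())
show('jar',blobs(w,masks(w)['blue'],75,(380,220,480,290)))
cv2.imwrite('pics/t1.png',cv2.resize(w['img'][180:310,140:480],None,fx=2.3,fy=2.3))
E
```

```text
False [512.82779727 299.03932954  26.231017  ]
w 0.6324694449308438 30.00030394177884
True [ 439.5267474  -344.42556257   23.9257961 ]
12.9583 [-0.77018224  0.03948393 -0.05253734]
```

View pics/t1.png

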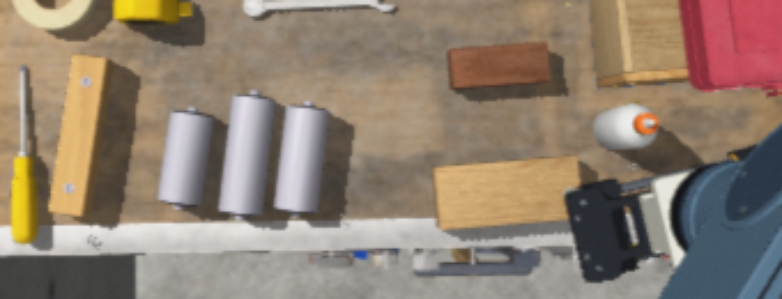

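Jar released upright at the right front, though the arm hides it in this view. The line is free, with the rollers unmoved. Now I'll nudge the short and middle rollers axially with closed fingers.

```bash
python3 - <<'E'
from h import *; import pickle
robot.move_gripper(0.0)
for n,s0,s1 in((252.8,100,73),(122.6,-95,-65.5)):
    robot.move_ptp(P(n,s0,90),ori(BA))
    robot.move_linear(P(n,s0,18),speed=150)
    robot.move_linear(P(n,s1,18),speed=40)
    print(robot.current_contact_force(),robot.current_tcp_pos())
    robot.move_linear(P(n,s0,18),speed=120)
    robot.move_linear(P(n,s0,90),speed=200)
robot.move_gripper(1.0)
robot.move_ptp(P(190,-5,330),ori(YB))
robot.sleep(.2)
w=robot.get_image('wrist'); pickle.dump(w,open('w1.pkl','wb')); cv2.imwrite('pics/w1.png',w['img'])
t=robot.get_image('top'); pickle.dump(t,open('t2.pkl','wb'))
print(robot.current_t(),w['eye'])
print('top jar'); show('jar',blobs(t,masks(t)['blue'],75,(390,220,480,290)))
rs=blobs(w,masks(w)['gray'],25,(200,90,370,262),800); show('r',rs)
for p,*_ in rs: print('n,s',((p-BC)@N).round(1),((p-BC)@U).round(1))
E
```

```text
[-0.37565284  0.26282295  1.79875254] [547.51523938 100.78970484  18.05588238]
[-5.83858911  1.10365183  4.61353799] [429.96168503 250.68647469  17.88301048]
24.8167 [492.42201945 257.66650689 496.07326147]
top jar
jar [ 437.8 -342.6] sz 54.1 49.1 ang 1.552 px [454. 263.]
r [475.1 113. ] sz 122.6 49.6 ang -0.155 px [286.  203.5]
r [490.9 173.2] sz 138.7 48.7 ang -0.142 px [291.  158.1]
r [498.9 238.9] sz 109.8 37.4 ang -0.155 px [289.5 105.5]
n,s 251.9 -0.5
n,s 189.9 5.8
n,s 123.8 3.5
```

View pics/w1.png

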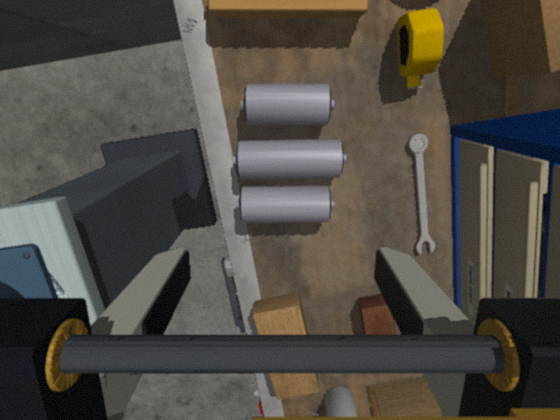

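The wrist view shows three near-parallel rollers at (287,103), (291,158) and (286,204), and the jar stands at (438,−343). The long roller sits about 4–5 mm too far back, so I'll nudge it, then roll the row shut with the open fingers.

```bash
python3 - <<'E'
from h import *; import pickle
robot.move_gripper(0.0)
robot.move_ptp(P(190,96,60),ori(BA))
robot.move_linear(P(190,96,18),speed=150)
robot.move_linear(P(190,80.5,18),speed=40)
robot.move_linear(P(190,96,18),speed=120)
robot.move_linear(P(190,96,90),speed=250)
robot.move_ptp(P(300,0,90),ori(YB))
robot.move_gripper(1.0)
robot.move_linear(P(300,0,12),speed=200)
print(robot.move_linear(P(172,0,12),speed=45,f_stop=10))
p=robot.current_tcp_pos(); print('n',(p[:2]-BC)@N,robot.current_contact_force())
robot.move_linear(P(230,0,12),speed=120)
robot.move_ptp(P(235,-5,330),ori(YB))
w=robot.get_image('wrist'); pickle.dump(w,open('w2.pkl','wb')); cv2.imwrite('pics/w2.png',w['img'])
t=robot.get_image('top'); pickle.dump(t,open('t3.pkl','wb'))
print(robot.current_t(),w['eye'])
show('pine',blobs(t,masks(t)['wood'],38,(310,240,400,290)))
E
```

```text
True
n 180.09740209814785 [ 0.27717315 -2.06072031  1.74429576]
37.125 [485.47173028 213.28318948 495.10950962]
pine [ 439.9 -118.5] sz 159.5 68.9 ang -1.507 px [360.4 263.3]
```

View pics/w2.png

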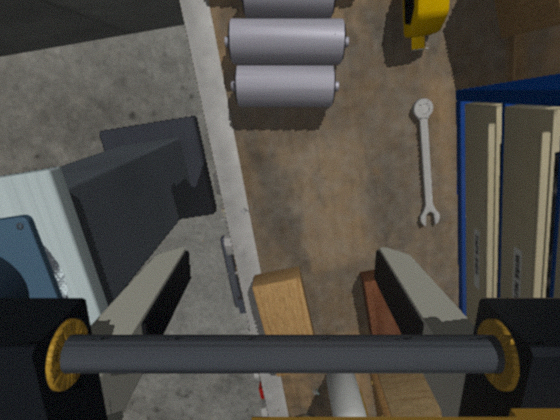

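The row is closed, with the long roller at (288,40), the middle at (285,86), and no visible gap. I'll check the numbers from the saved images before chocking.

```bash
python3 - <<'E'
from h import *; import pickle
t=pickle.load(open('t3.pkl','rb')); w=pickle.load(open('w2.pkl','rb'))
rel=lambda p:(((p-BC)@N).round(1),((p-BC)@U).round(1))
# stub tips in the wrist view, read from the picture
for n,a in(('long',[(226,39),(348,40.5)]),('mid',[(233,86),(339,86)])):
    q=ray2plane(w,a,25)[:,:2]; print('w',n,rel(q.mean(0)),np.hypot(*(q[1]-q[0])))
H,S,V=[x.astype(int) for x in cv2.split(cv2.cvtColor(t['img'],cv2.COLOR_BGR2HSV))]
for b in blobs(t,masks(t)['gray'],25,(182,205,262,280),200): print('t',rel(b[0]),b[1:4],b[4])
cv2.imwrite('pics/t3.png',cv2.resize(t['img'][190:295,140:300],None,fx=4.5,fy=4.5,interpolation=cv2.INTER_CUBIC))
E
```

```text
w long (np.float64(93.6), np.float64(-0.5)) 144.51642060012904
w mid (np.float64(145.7), np.float64(-1.6)) 130.05075035845522
```

View pics/t3.png

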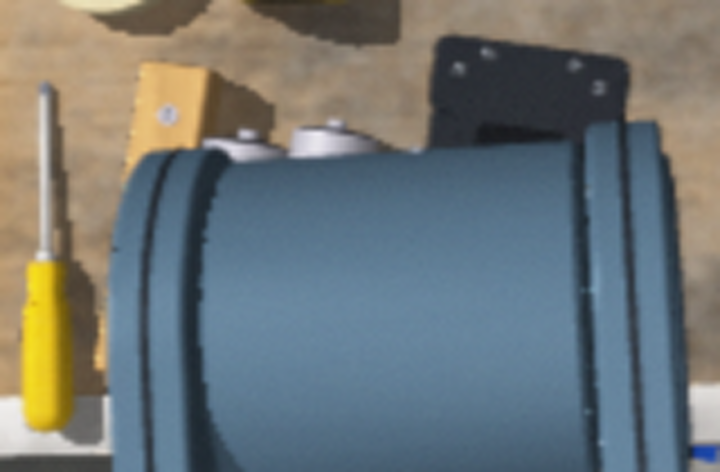

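The arm covers the row in this top view, but the wrist readings are good (long −0.5, middle −1.6). Next: grip the pine block and re-measure the row from the top while the arm is clear of it.

```bash
python3 - <<'E'
from h import *; import pickle
b=[440,-118.5]; y=0.064+np.pi/2
robot.move_ptp([*b,80],ori(y))
robot.move_linear([*b,9],speed=150,f_stop=8)
robot.move_gripper(0.5)
print('w',robot.current_gripper_width(),robot.current_tcp_pos(),robot.current_t())
t=robot.get_image('top'); pickle.dump(t,open('t4.pkl','wb'))
rel=lambda p:(((p-BC)@N).round(1),((p-BC)@U).round(1))
m=masks(t)['gray']
for x in blobs(t,m,25,(182,205,262,280),200): print('t',rel(x[0]),np.round(x[1:4],3),np.round(x[4],1))
cv2.imwrite('pics/t4.png',cv2.resize(t['img'][190:295,140:300],None,fx=4.5,fy=4.5,interpolation=cv2.INTER_CUBIC))
E
```

```text
w 0.7532822049195823 [ 440.60614283 -118.7819552     9.65269138] 39.5833
t (np.float64(96.3), np.float64(-3.1)) [150.237 137.691   1.415] [210.5 244. ]
```

View pics/t4.png

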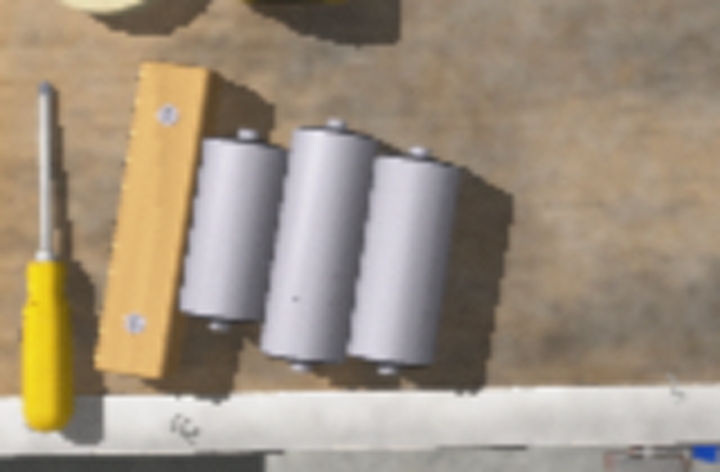

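All three rollers lie tight and parallel against the batten. Stub tips in the crop: short (247,132)/(219,326), long (337,123)/(300,369), middle (420,151)/(387,371). I'll compute the axial offsets against the screws in the same image.

```bash
python3 - <<'E'
from h import *; import pickle
t=pickle.load(open('t4.pkl','rb'))
k=lambda a:[(140+(x+.5)/4.5-.5,190+(y+.5)/4.5-.5) for x,y in a]
c=ray2plane(t,k([(167,115),(134,324)]),40)[:,:2].mean(0); print(c)
for n,a in dict(s=[(247,132),(219,326)],l=[(337,123),(300,369)],m=[(420,151),(387,371)]).items():
    q=ray2plane(t,k(a),25)[:,:2]; p=q.mean(0); d=q[0]-q[1]; print(n,((p-c)@U).round(1),((p-c)@N).round(1),np.arctan2(d[1],d[0]).round(3),np.hypot(*d).round(1))
E
```

```text
[512.98706753 360.941986  ]
s 0.7 44.5 -0.148 113.1
l -2.2 95.1 -0.158 143.4
m -4.2 145.1 -0.16 128.1
```

The row is centred within about 3 mm. Now place the chock and push it tight.

```bash
python3 - <<'E'
from h import *; import pickle
a=[440.6,-118.8]
robot.move_linear([*a,85],speed=200)
yt=BA+np.pi
robot.move_ptp(P(250,0,85),ori(yt))
print(robot.move_linear(P(250,0,7),speed=90,f_stop=5),robot.current_tcp_pos(),robot.current_t())
robot.move_gripper(1.0)
robot.move_linear(P(250,0,90),speed=250)
robot.move_ptp(P(318,0,70),ori(YB))
robot.move_linear(P(318,0,12),speed=150)
print(robot.move_linear(P(240,0,12),speed=35,f_stop=12))
p=robot.current_tcp_pos(); print('n',(p[:2]-BC)@N,robot.current_contact_force(),robot.current_t())
robot.move_linear(P(300,0,12),speed=120)
robot.move_linear(P(300,0,100),speed=250)
robot.move_ptp([440,-150,250],ori(YB))
t=robot.get_image('top'); pickle.dump(t,open('t5.pkl','wb'))
print(robot.current_t())
cv2.imwrite('pics/t5.png',cv2.resize(t['img'][150:295,140:400],None,fx=3,fy=3,interpolation=cv2.INTER_CUBIC))
E
```

```text
True [475.07806563 114.00160358   9.05634457] 41.9
True
n 250.07089107358118 [ 0.34530642 -2.2912669   1.96712888] 46.5333
48.6833
```

View pics/t5.png

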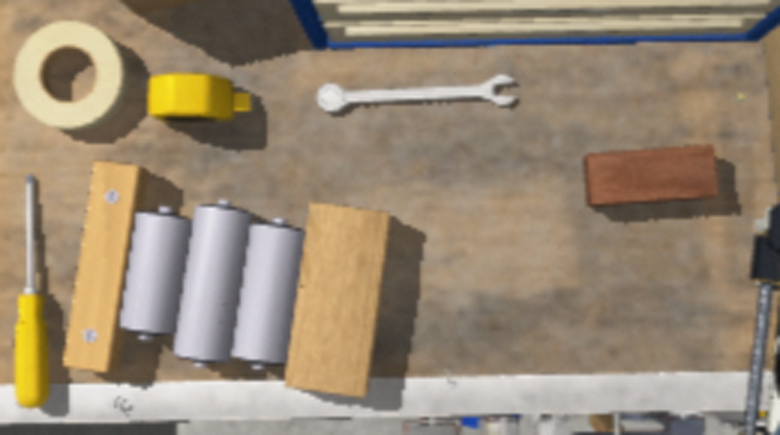

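The row looks closed: batten, short, long, middle, then the block with its long side against the last roller, and the bystanders where they were. There's time for one firmer, slow press to make sure no gap is left, then a final check.

```bash
python3 - <<'E'
from h import *; import pickle
robot.move_ptp(P(285,0,70),ori(YB))
robot.move_linear(P(285,0,12),speed=150)
robot.move_linear(P(256,0,12),speed=60,f_stop=12)
print(robot.move_linear(P(244,0,12),speed=12,f_stop=20))
p=robot.current_tcp_pos(); print('n',(p[:2]-BC)@N,robot.current_contact_force(),robot.current_t())
robot.move_linear(P(290,0,12),speed=80)
robot.move_linear(P(300,0,100),speed=250)
robot.move_ptp([440,-150,250],ori(YB))
t=robot.get_image('top'); pickle.dump(t,open('t6.pkl','wb'))
print(robot.current_t())
show('wood',blobs(t,masks(t)['wood'],39,(150,195,280,292)))
show('jar',blobs(t,masks(t)['blue'],75,(390,220,480,290)))
cv2.imwrite('pics/t6.png',cv2.resize(t['img'][195:290,150:290],None,fx=5.5,fy=5.5,interpolation=cv2.INTER_CUBIC))
E
```

```text
True
n 250.14423881815662 [ 0.65740978 -2.16363773  1.52554249] 51.7167
53.9583
wood [480.8 158.8] sz 158.9 68.7 ang -0.15 px [251.8 249.3]
wood [512.6 361.8] sz 180.5 39.6 ang -0.153 px [172.8 238.5]
```

View pics/t6.png

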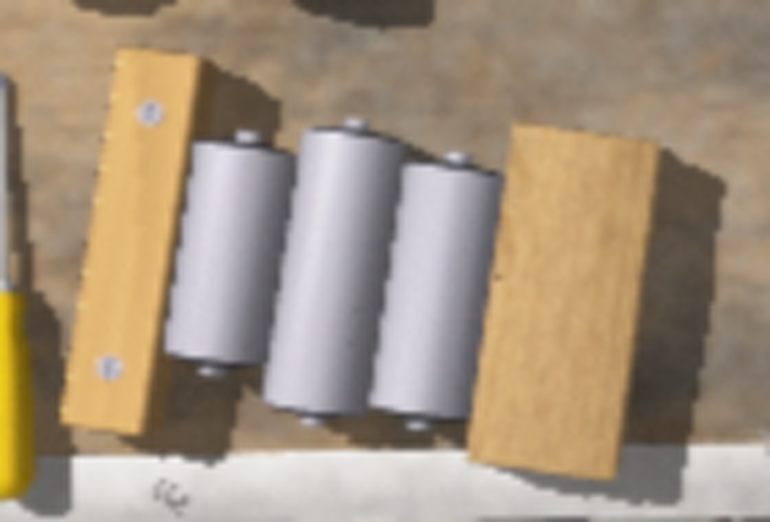

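The chock sits 205.5 mm from the batten's centre (205 if fully tight), parallel and centred, with no gap visible and the second press at 20 N stopping at the same position. Handing in.

```bash
python3 -c "
from bench import robot
print(robot.hand_in())"
```

```text
the job is handed in; nothing more can be done
None
```

The job is handed in at about 54 s: the jar was set down upright at the right front, and the three rollers lie closed up against the batten, parallel and centred to about 3 mm, with the pine block tight against the last one and no gap visible.

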